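# Set the telescopic gearbox prop to its next hole

## Robot

A 6-joint arm with a two-finger parallel gripper is mounted at the origin on the work surface. World frame = base frame: x ahead of the robot, y to its left, z up, the work surface at z = 0. Lengths are in m, angles in rad, forces in N, time in s.
With the tool pointing down it reaches from about 0.275 to 0.75 m from the base axis. Payload 10.2 kg.
Tool frame: the origin (TCP) lies midway between the tips of the shut fingers; the grasp point (between the pads) lies 19 mm behind it (manip.tcp_to_grasp is the distance from the TCP to the grasp point, in m); z points along the fingers, y is the line along which they close (so a half turn about z gives the same grasp; the last joint's range is limited). The gripper opens to 88 mm and grips with 3 to 60 N. Pads are 18 mm wide; open, the fingers measure 123 mm over their backs; the gripper's body (75 mm by 187 mm) begins 45 mm behind the grasp point.
Start: joints at [-1.329, 0.313, 1.498, -0, 1.331, -0.223], TCP at [0.235, -0.469, 0.239] pointing down, gripper open.
Joint ranges: [-2.94, 2.94], [-0.97, 2.17], [0.19, 2.56], [-1.23, 4.37], [0.02, 3.11], [-2.88, 2.88]. Speed limits (rad/s): [2.39, 2.39, 3.01, 3.14, 3.14, 3.14].

## Interface

Orientations are given as [roll, pitch, yaw] about the fixed x, y, z axes, in that order (R = Rz(yaw) Ry(pitch) Rx(roll)).
In Python, from station import manip gives the robot as it stands. The module is installed in compiled form; this text tells all that it offers. Calls block until the motion is done:
- manip.reach(position, orientation): joint-space move of the TCP to a pose.
- manip.servo_line(position, vel=0.15, ori=None, max_force=None): straight line of the TCP; ori=None keeps the orientation; vel is the mean speed in m/s. With max_force (N) it stops when the force on the tool has changed by that much, and returns True; else False.
- manip.set_joints(angles): joint-space move.
- manip.command_gripper(opening, f_grip=None): opening from 0.0 (shut) to 1.0 (fully open); f_grip is the grip in N (None keeps the last); returns when the fingers have stopped.
- manip.hold(seconds).
- manip.inverse_kinematics(position, orientation): joint angles nearest the present ones, or None.
- manip.sense(): the state.
- manip.grab_frame(name): name is "scene" or "top" or "wrist"; returns the picture (420x560x3 uint8, red, green, blue); there is no depth.
- manip.camera_params(name): a dict with "fx", "fy", "cx", "cy" (pixels), "dist_coeffs" ([k1, k2, p1, p2, k3] as OpenCV has them; the pictures are not rectified), "origin" and "orientation" of the camera in the world. Camera axes: x right, y down, z forward; pixel columns grow to the right and rows downward; lengths in m; the calibration is good to about 2 mm. A picture is of the moment at which its call begins: read the wrist's pose just before it. camera_params takes no time and is no camera call; for the wrist camera it gives the pose at the moment of the call.
A pose or a line that the arm cannot do raises manip.PlanningError and nothing moves.
- manip.finish_job(): hands the job in; it is judged then, once.
Trained networks look in the newest picture that a camera, given by its name, has taken for a name from the list of things; names that differ only in an ending like _2 or _b are one class to them, and where a whole thing is asked for, a point or a joint stands for the part that bears it (a point fixed in the world has none). Each returns a list of dicts, best first, with "conf" (0 to 1); they miss things now and then, are a little off and sometimes report something else, mostly with a low value. They report only what shows in the picture. A call takes as long as a camera call.
- manip.search_frame(thing, camera): "at" ([x, y, z] in m, in world coordinates, good to about 4 mm: the middle of the surface that is visible of it).
- manip.mark_of(thing, camera): "at" ([x, y, z] in m, in world coordinates, good to about 4 mm: a listed point, or the origin of a listed thing).
The state is a dict: "t": time; "joints": joint angles; "qvel": joint speeds; "tau": joint torques, N m; "eef_pos": TCP position; "orientation": TCP orientation; "contact_force": force on the tool from outside, world axes, zero at the start; "moment": the same for the moment, N m; "gripper_width": opening from 0.0 (shut) to 1.0 (fully open); "grip_force": force on a finger pad.
Only numpy, scipy, OpenCV 4.12 (cv2) and the standard library are available. Lean on these libraries where they do the work, as an engineer would, in place of code of your own. Each camera call takes 0.05 s, during which the arm holds its last target. There are 200 camera calls.

## Task

The leg of the telescopic prop on the bench has been left between two holes. Draw the leg gently out of its sleeve until its sprung button pops up through the next hole (the middle one), stopping as soon as it catches so that the button is not wrenched against the hole; then let go of the leg and swing the clamp lever fully shut, back along the sleeve. Leave the hub, the canister and the wrench where they are.

Things in the scene. Friction and masses are not known exactly. Their poses are not given: they have to be found in the camera images.
- prop: Telescopic prop bolted level on the bench: dark steel base plate 290 x 120 x 8 mm with saddles carrying a square grey sleeve tube (44 x 44 mm, wall 4, 275 long, top face 107 mm up) in which a square bright steel leg slides. Origin: on the bench under the tube axis (axis 85 mm up). x = along the axis, the way the leg comes out; z up. Sleeve mouth at about x 105 mm; the sleeve does not move.
- middle_hole (a point): Nominal centre of the wanted middle hole, fixed on the prop, on the sleeve's top face. Three holes 14 mm across lie in that face, 70 mm apart along x; the sleeve may sit up to 8 mm either way along x in its saddles, so every hole may be 8 mm from nominal. The button starts hidden under the sleeve's top on the -x side of the middle hole, 16 to 52 mm short of it.
- grip (a point): Point on the leg's axis where to grip it, 30 mm inward of its rubber foot (upright disc 60 mm across, 12 thick, at the outer end); moves with the leg. Leg: 32 x 32 mm square tube, 0.8 kg, slides only along the prop's x with 3 to 5 N of friction, more for a moment as the button passes a hole's edge. The fixed collar, 56 mm square, ends 102 mm out along the prop's x.
- button (a joint): Sprung steel button on the leg, a 12 mm round pin with domed top: how far it is pressed in (m). 0 = popped right out through a hole, its top 7 mm above the sleeve's top face; 0.011 = held down under the sleeve's top. The spring pushes out with 3 N at 0, 7 N at 0.011. In a hole it has 1 mm of play either way along the tube and locks the leg both ways; over 30 N on it is wrenching.
- button_top (a point): Top of the button's dome, on the tube's centre line, always 270 mm inward along the tube from grip.
- lever (a joint): Clamp lever beside the collar on the prop's -y side, turning about an upright bolt (rad): 0 = shut, lying along the sleeve, pointing to the prop's -x, at a hard stop; it opens to 1.7, and at 1.57 points straight out to the prop's -y. It stays where it is left; about 2 N at the post moves it.
- lever_post (a point): Top centre of the upright black round post (14 mm across) at the lever's free end, 75 mm from the pivot axis, 121 mm above the bench. Push it with the fingers or grip it from above. It stands 29 mm above the lever's bar, which is 10 mm wide and 12 thick, its top 92 mm above the bench.
- lever_pivot (a point): On the lever's upright pivot axis, at the height of the post's top (121 mm above the bench): at x 87.5, y -40 mm in the prop's frame.
- hub: Bystander: round steel wheel hub flange, 90 mm across, 36 mm high, loose on the bench. Origin: centre of its underside.
- canister: Bystander: black round canister, 60 mm across, 70 mm high, loose. Origin: centre of its underside.
- wrench: Bystander: steel wrench 180 mm long, 38 mm wide, 8 mm thick, lying loose. Origin: middle of its underside, x along it.

How it is judged:
On the way, in this order (a step that is already met when the one before it is completed fails the run):
1. the leg has been drawn out until the button has popped up through the middle hole, the clamp lever still open (value of joint button below 0.004 m and x of button_top in the frame of middle_hole between -0.012 and 0.012 m and value of joint lever above 0.7 rad), for 0.2 s.
2. the clamp lever has been swung shut with the button still through the middle hole (value of joint button below 0.004 m and x of button_top in the frame of middle_hole between -0.012 and 0.012 m and value of joint lever below 0.1 rad), for 0.2 s.
At the end, for the whole second after the job is handed in: The button stands up through the middle hole (pressed in by less than 4 mm, and within 12 mm along the tube of the nominal middle hole), the clamp lever is shut (within 0.1 rad of its stop), and the leg is at rest (all of step 2 and linear speed of leg below 0.01 m/s); the robot touches nothing.
It fails at once if the button is wrenched against the edge of a hole with more than 30 N (contact force between button and sleeve above 30 N).
It fails at once if the wheel hub is moved by more than 15 mm (distance of hub from where it was at the start of the episode above 0.015 m).
It fails at once if the black canister is moved by more than 15 mm (distance of canister from where it was at the start of the episode above 0.015 m).
It fails at once if the wrench is moved by more than 15 mm (distance of wrench from where it was at the start of the episode above 0.015 m).
It also fails if it takes over 51 s, if anything falls off the work surface, if the arm or the gripper's body presses on something with over 40 N, if the wrist force passes 120 N, or if a joint passes its speed limit or range.

## Working session

There is one attempt and no reset: what is moved stays moved. The work goes in short steps, each a Python script; the robot and the scene stay as the last script left them, time stands still between calls to the robot, and variables do not carry over. Pictures are saved under pics/ and viewed, at most 10 in all, crops included, and the job is handed in when it is done.

```bash
mkdir -p pics; python3 - <<'E'
from station import manip
import cv2,numpy as np
for c in ["scene","top"]:
    im=manip.grab_frame(c); cv2.imwrite(f"pics/{c}0.png",im[:,:,::-1])
    for t in ["prop","middle_hole","grip","button_top","lever_post","lever_pivot","hub","canister","wrench"]:
        r=manip.mark_of(t,c); print(c,t,[(np.round(d["at"],3).tolist(),round(d["conf"],2)) for d in r[:2]])
    p=manip.camera_params(c); print({k:np.round(v,3).tolist() for k,v in p.items()})
s=manip.sense();print(s["t"],s["orientation"],manip.tcp_to_grasp)
E
```

```text
scene prop [([0.552, -0.108, -0.002], 0.72)]
scene middle_hole [([0.73, -0.122, -0.006], 0.65)]
scene grip [([0.523, 0.116, 0.087], 0.79)]
scene button_top [([0.557, -0.136, 0.112], 0.62)]
scene lever_post [([0.656, -0.024, 0.123], 0.83)]
scene lever_pivot [([0.579, -0.012, 0.122], 0.65)]
scene hub [([0.729, -0.125, -0.004], 0.79), ([0.579, -0.015, 0.118], 0.5)]
scene canister [([0.676, 0.173, -0.002], 0.68)]
scene wrench [([0.443, -0.209, 0.001], 0.91)]
{'fx': 415.39, 'fy': 415.39, 'cx': 281.804, 'cy': 207.08, 'dist_coeffs': [-0.048, 0.0, 0.0, 0.0, 0.0], 'origin': [0.986, -0.207, 0.636], 'orientation': [-2.459, 0.013, 1.142]}
top prop [([0.554, -0.106, -0.004], 0.75), ([0.44, -0.204, -0.001], 0.61)]
top middle_hole [([0.554, -0.14, 0.107], 0.83)]
top grip [([0.519, 0.114, 0.086], 0.69)]
top button_top []
top lever_post [([0.656, -0.028, 0.12], 0.6)]
top lever_pivot [([0.554, -0.102, -0.002], 0.65), ([0.583, -0.014, 0.121], 0.62)]
top hub [([0.73, -0.119, -0.001], 0.79)]
top canister [([0.681, 0.176, 0.003], 0.75)]
top wrench [([0.445, -0.203, 0.001], 0.92), ([0.559, -0.138, 0.107], 0.37)]
{'fx': 497.008, 'fy': 497.008, 'cx': 288.414, 'cy': 202.086, 'dist_coeffs': [0.054, 0.0, 0.0, 0.0, 0.0], 'origin': [0.406, -0.027, 1.068], 'orientation': [-2.968, -0.032, -1.564]}
1.0 [-3.14158415e+00 -3.99216393e-05  4.64793794e-01] 0.0187
```

View pics/top0.png

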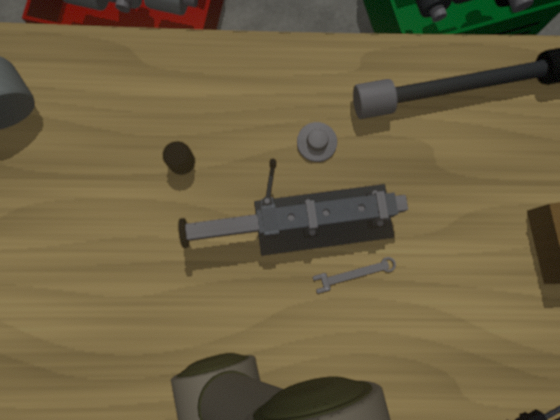

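View pics/scene0.png

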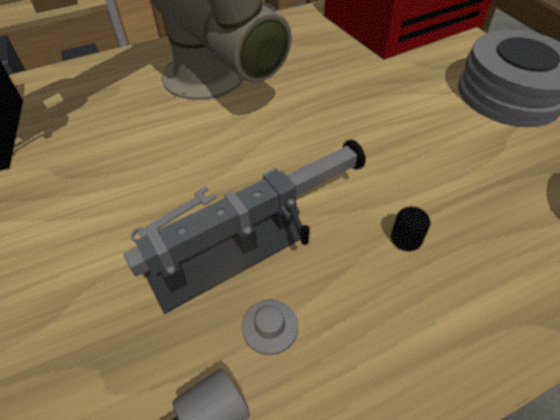

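The top view shows the leg pointing to +y (foot at about (184,232)), three sleeve holes near (291,217), (326,212) and (361,208), and the lever standing open to +x with its post at (272,163). I'll refine the axis from an enlarged crop.

```bash
cat > h.py <<'E'
from station import manip
import numpy as np, cv2
from scipy.spatial.transform import Rotation as R
def px2w(c,uv,z):
    p=manip.camera_params(c)
    K=np.array([[p["fx"],0,p["cx"]],[0,p["fy"],p["cy"]],[0,0,1.]])
    n=cv2.undistortPoints(np.array(uv,float).reshape(-1,1,2),K,np.array(p["dist_coeffs"])).reshape(-1,2)
    d=R.from_euler("xyz",p["orientation"]).apply(np.c_[n,np.ones(len(n))]); o=np.array(p["origin"])
    return o+d*((z-o[2])/d[:,2])[:,None]
E
python3 - <<'E'
import cv2
im=cv2.imread("pics/top0.png")[150:260,170:420]
cv2.imwrite("pics/c.png",cv2.convertScaleAbs(cv2.resize(im,None,fx=3.2,fy=3.2,interpolation=cv2.INTER_CUBIC),alpha=1.6))
E
python3 - <<'E'
from h import *
g=px2w("top",[(291,217),(326,212),(361,208)],.107);print(g.round(4), np.linalg.norm(np.diff(g,axis=0),axis=1))
E
```

```text
[[ 0.5452 -0.0616  0.107 ]
 [ 0.5559 -0.1303  0.107 ]
 [ 0.5647 -0.1993  0.107 ]] [0.06943674 0.06956884]
```

View pics/c.png

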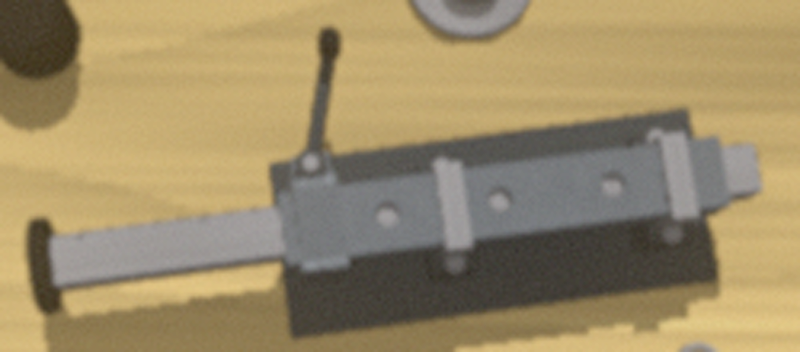

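The enlarged crop shows holes at (388,215), (500,200) and (612,185), the leg centre line from (53,260) to (759,168), the post top at (329,40) and the pivot bolt at (312,162). Turning these into world coordinates.

```bash
python3 - <<'E'
from h import *
f=lambda l,z: px2w("top",(np.array(l)+.5)/3.2-.5+[170,150],z)
h=f([(388,215),(500,200),(612,185)],.107); l=f([(53,260),(281,232),(759,168)],.101)
print(h.round(4),l.round(4)); 
a=lambda p,q: np.degrees(np.arctan2(*(p-q)[[1,0]]))
print("yaw",a(h[0],h[2]),a(l[0],l[2]),a(l[0],l[1]), a(l[0],h[2]))
print("post",f([(329,40)],.121),"post dist",f([(312,162)],.1))
print("scene post/grip by net fits above")
yaw=np.radians(97.3)
for yy in (yaw,yaw-np.pi):
  for z in (.2,.068): print(yy,manip.inverse_kinematics([.521,.113,z],[np.pi,0,yy]))
E
```

```text
[[ 0.5455 -0.0615  0.107 ]
 [ 0.5556 -0.1301  0.107 ]
 [ 0.5657 -0.1991  0.107 ]] [[ 0.5165  0.1412  0.101 ]
 [ 0.5351  0.0037  0.101 ]
 [ 0.5786 -0.2917  0.101 ]]
yaw 98.38200918049003 98.1632998346971 97.70142672599208 98.23757408158563
post [[ 0.65125087 -0.0241207   0.121     ]] post dist [[ 0.57898587 -0.01454494  0.1       ]]
scene post/grip by net fits above
1.6982053621904827 [-0.00633837  0.36324835  1.53200744  0.          1.24633686 -0.13374741]
1.6982053621904827 [-6.33837234e-03  5.27867238e-01  1.66920058e+00 -4.44089210e-16
  9.44524833e-01 -1.33747408e-01]
-1.4433872913993104 None
-1.4433872913993104 None
```

```bash
python3 - <<'E'
from h import *
yaw=np.radians(98.2); O=[np.pi,0,yaw]; d=np.array([np.cos(yaw),np.sin(yaw),0])
g=np.array([.5203,.115,.0665])
manip.reach(g+[0,0,.14],O)
print(manip.servo_line(g,vel=.12,max_force=10), manip.sense()["eef_pos"])
manip.command_gripper(0.0,20)
s0=manip.sense();print(s0["t"],s0["gripper_width"]*88,s0["grip_force"],s0["contact_force"].round(2))
p0=s0["eef_pos"]
r=manip.servo_line(p0+d*.045,vel=.012,max_force=11)
s=manip.sense();print(r,s["t"],(s["eef_pos"]-p0).round(4),(s["eef_pos"]-p0)@d,(s["contact_force"]-s0["contact_force"]).round(2))
im=manip.grab_frame("top");cv2.imwrite("pics/top1.png",im[:,:,::-1])
im=manip.grab_frame("scene");cv2.imwrite("pics/scene1.png",cv2.resize(im[150:280,110:380,::-1],None,fx=2.9,fy=2.9,interpolation=cv2.INTER_CUBIC))
for c in("top","scene"):
  for t in("button_top","grip"): print(c,t,[(np.round(e["at"],3),round(e["conf"],2)) for e in manip.mark_of(t,c)[:2]])
E
```

```text
False [0.52068518 0.11499456 0.06714329]
5.5167 31.867988921822093 19.999858061783016 [ 0.89 -0.34  0.94]
True 7.65 [-0.0036  0.0249 -0.0001] 0.025201160257498623 [-0.64 -2.26  1.64]
top button_top [(array([ 0.558, -0.132,  0.116]), 0.59)]
top grip []
scene button_top [(array([ 0.556, -0.131,  0.113]), 0.54)]
scene grip [(array([0.515, 0.142, 0.085]), 0.68)]
```

View pics/scene1.png

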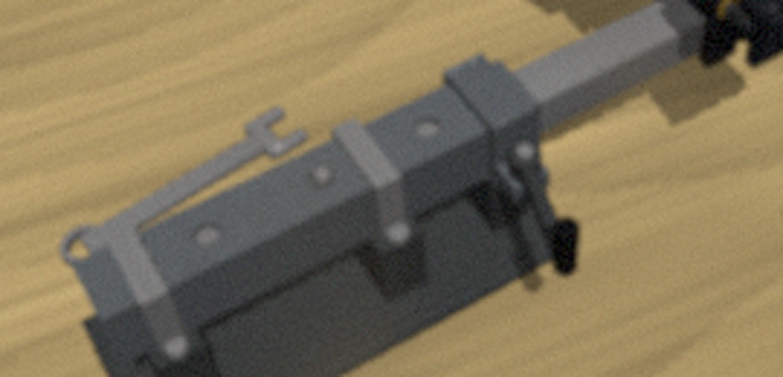

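The middle hole at (320,172) now looks filled, with a small bright pin, unlike its two neighbours. A gentle tug should confirm that the button has caught.

```bash
python3 - <<'E'
from h import *
yaw=np.radians(98.2); d=np.array([np.cos(yaw),np.sin(yaw),0])
s0=manip.sense();p0=s0["eef_pos"]
r=manip.servo_line(p0+d*.005,vel=.006,max_force=10)
s=manip.sense();print(r,s["t"],(s["eef_pos"]-p0)@d,s0["contact_force"].round(2),s["contact_force"].round(2))
im=manip.grab_frame("scene")[:,:,::-1]; a=cv2.imread("pics/scene0.png")
f=lambda i:cv2.resize(i[180:250,170:280],None,fx=5,fy=4,interpolation=cv2.INTER_CUBIC)
cv2.imwrite("pics/cmp.png",np.vstack([f(a),f(im)]))
E
```

```text
True 8.3833 -1.277476506059527e-07 [ 1.05 -3.71  5.14] [-0.3  -3.03  3.72]
```

View pics/cmp.png

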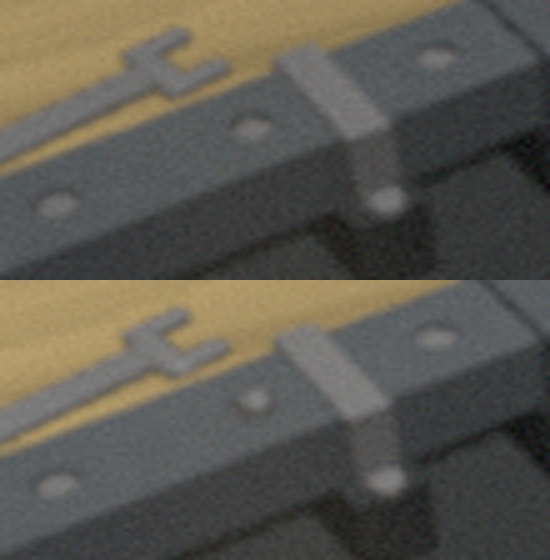

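The lower half of the comparison shows the domed button standing in the middle hole, at about (255,400) of the crop, and the tug did not move the leg. I'll let go and swing the lever by pushing the post along its arc.

```bash
python3 - <<'E'
from h import *
p=manip.sense()["eef_pos"]
manip.command_gripper(0.8)
manip.servo_line(p+[0,0,.15],vel=.15)
manip.command_gripper(0.0)
piv=np.array([.5795,-.014]); post=np.array([.654,-.025])
yaw=np.radians(98.2)
def pose(th,gap):
    ph=yaw+np.pi+th; u=np.array([np.cos(ph),np.sin(ph)]); t=np.array([np.sin(ph),-np.cos(ph)])
    y=(ph-np.pi/2+np.pi)%(2*np.pi); y=(y+np.pi)%(2*np.pi)-np.pi
    y=y if abs(y)<np.pi/2+.3 else y-np.sign(y)*np.pi
    return np.r_[piv+.075*u-(.016+gap)*t,.101],[np.pi,0,y]
v=post-piv; th0=(np.arctan2(v[1],v[0])-yaw-np.pi)%(2*np.pi); print("th0",th0)
P,O=pose(th0,.018); print(P,O)
manip.reach(P+[0,0,.1],O)
print(manip.servo_line(P,vel=.1,max_force=8))
f0=manip.sense()["contact_force"]
for th in np.r_[np.linspace(th0,0.1,9),0.03,-.05,-.12]:
    P,O=pose(th,0)
    r=manip.servo_line(P,vel=.05,ori=O,max_force=12)
    s=manip.sense(); print(round(th,2),r,round(s["t"],2),(s["contact_force"]-f0).round(1),(s["eef_pos"]-P).round(4))
    if r: break
im=manip.grab_frame("top");cv2.imwrite("pics/top2.png",cv2.resize(im[130:280,150:430,::-1],None,fx=2.8,fy=2.8))
for c in("top","scene"):
  if c=="scene":manip.grab_frame(c)
  print([(np.round(e["at"],3),round(e["conf"],2)) for e in manip.mark_of("lever_post",c)[:2]])
E
```

```text
th0 1.2810874723397028
[0.65866189 0.00868028 0.101     ] [3.141592653589793, 0, np.float64(1.4242044710032378)]
False
1.28 False 13.84 [-0.4  0.1 -0.1] [-0.0001 -0.0003  0.0001]
1.13 False 14.22 [0.8 0.6 0.2] [-0.      0.0001 -0.    ]
0.99 False 14.59 [ 1.1  1.1 -0.7] [0.     0.0002 0.    ]
0.84 False 14.97 [ 0.5 -0.1  0. ] [0.     0.0003 0.    ]
0.69 False 15.34 [0.9 1.2 0.7] [0.0001 0.0002 0.    ]
0.54 False 15.72 [ 1.3  0.3 -1. ] [0.0001 0.0002 0.0001]
0.4 False 16.09 [ 1.   1.3 -0.2] [0.0001 0.0002 0.0001]
0.25 False 16.47 [ 0.5 -0.2  0.1] [0.0002 0.0002 0.0001]
0.1 False 16.84 [ 0.5  0.3 -0.5] [0.0002 0.0002 0.    ]
0.03 False 17.1 [ 0.9  0.4 -0. ] [0.0001 0.0001 0.    ]
-0.05 True 17.31 [ 8.4  2.1 -1.4] [0.0039 0.0008 0.0003]
[]
[]
```

View pics/top2.png

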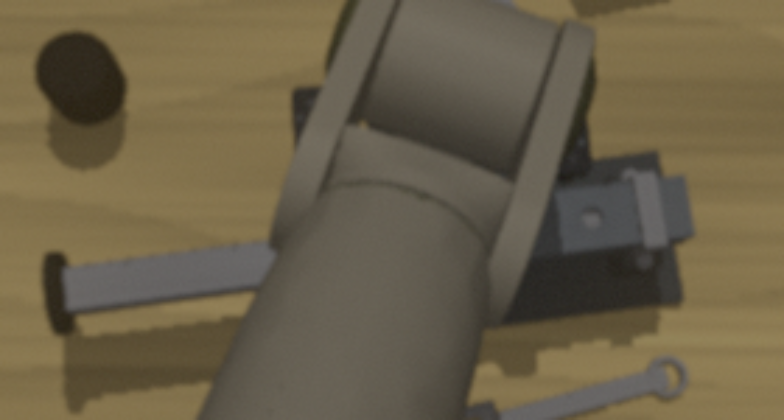

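The arm hides the lever at its shut position, but the push ended against a hard stop at the expected angle. I'll back off outward and check the result.

```bash
python3 - <<'E'
from h import *
p=manip.sense()["eef_pos"]
manip.servo_line(p+[.03,.004,0],vel=.1)
manip.servo_line(p+[.03,.004,.12],vel=.15)
manip.set_joints([-1.329, 0.313, 1.498, 0, 1.331, -0.223])
a=manip.grab_frame("top");b=manip.grab_frame("scene")
cv2.imwrite("pics/end.png",np.vstack([cv2.resize(a[140:260,170:420,::-1],(600,290)),cv2.resize(b[160:290,110:380,::-1],(600,290))]))
for c in("top","scene"):
  for t in("lever_post","button_top","hub","canister","wrench"): print(c,t,[(np.round(e["at"],3),round(e["conf"],2)) for e in manip.mark_of(t,c)[:1]])
print(manip.sense()["t"])
E
```

```text
top lever_post [(array([ 0.595, -0.09 ,  0.12 ]), 0.84)]
top button_top [(array([ 0.558, -0.13 ,  0.112]), 0.6)]
top hub [(array([ 0.723, -0.12 ,  0.002]), 0.97)]
top canister [(array([0.681, 0.176, 0.003]), 0.69)]
top wrench [(array([ 0.444, -0.204, -0.001]), 0.72)]
scene lever_post [(array([ 0.592, -0.09 ,  0.123]), 0.86)]
scene button_top [(array([ 0.556, -0.131,  0.113]), 0.59)]
scene hub [(array([ 0.728, -0.121, -0.004]), 0.95)]
scene canister [(array([ 0.678,  0.172, -0.004]), 0.64)]
scene wrench []
21.5333
```

View pics/end.png

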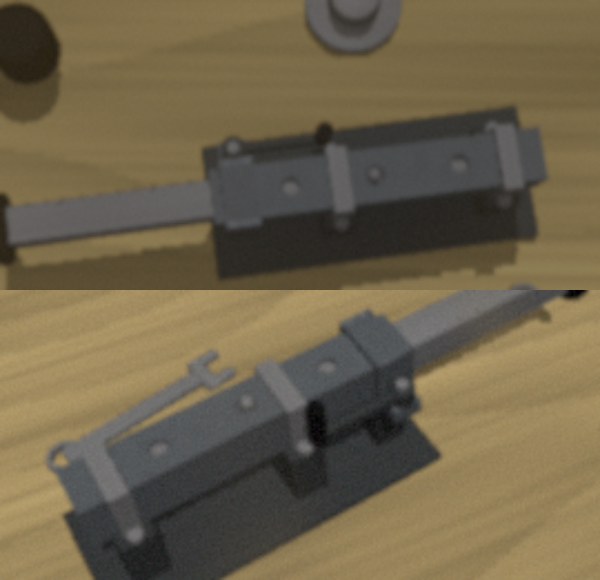

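The post lies along the sleeve, at (323,132) in the upper picture, the button stands in the middle hole at (375,174), and the bystanders are where they were. Handing in.

```bash
python3 -c "
from station import manip
print(manip.finish_job())"
```

```text
the job is handed in; nothing more can be done
None
```

The job is handed in at about 21.5 s. The button is up through the middle hole, the lever is shut against its stop, and the hub, canister and wrench are where they were, as far as the camera can tell; no verdict was returned.

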